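# Reset the tripped pump control box

## Task

The sump-pump control box on the bench has tripped. Press the cover down at its pad, over the push-to-open catch, so that the cover springs ajar; then push it with the fingers until it leans wide open by itself, and press the large button inside fully down and let it come up again. Only touch and push: leave the small button alone and do not disturb the other things on the bench.

Things in the scene. Friction and masses are not known exactly. Their poses are not given: they have to be found in the camera images.
- box: grey steel control box fixed to the bench, 160 (x) x 240 (y) x 110 mm high, walls 4 mm. Origin: centre of its underside; -x of its frame is its front (towards the robot, yaw within 0.35 rad), +y its left, z up. Its hinged cover lies 7 mm above the walls, 6 mm past the front wall and 2 mm past the sides; closed, the cover's top is 122 mm above the bench
- cover (a joint): cover's angle, rad: 0 closed and latched, negative pushed in (hard stop -0.04, 5.7 mm at the pad), growing as the front edge rises, stop at 2.0. Pushed in 4 mm or more at the pad (about 6 to 8 N) the catch lets go and does not latch again; when the finger withdraws, a spring plunger lifts the cover to about 0.85 rad, where it rests ajar
- cover_pad (a point): top centre of the round steel press pad (30 mm across, 1.5 mm high) at the cover's front left corner, above the catch: 142 mm in front of the hinge and 85 mm left of the cover's middle. Moves with the cover
- cover_edge (a point): middle of the cover's front edge (plate 5 mm thick, 244 mm wide), 166 mm from the hinge line. Moves with the cover. Ajar, fingers pointing down can go under it from in front and push it towards the hinge, rising along the edge's arc (a level push may bind). Steel rods up to 27 mm long hang under the cover near the pad; its right half (y < 0 of the box) is clear
- cover_hinge (a point): middle of the cover's hinge line along the box's y, at its back, 117 mm above the bench; fixed to the box. Between ajar and upright (1.57 rad) the cover is free, damped, about 250 g, and sinks back; pushed past upright its weight takes it slowly to the stop at 2.0
- plunger (a point): rest position of the round top (6 mm radius) of the spring plunger that lifts the cover; with the cover open it stands 29 mm higher, 146 mm above the bench, near the box's back right corner. The catch's hook stands inside the front left corner, below the walls' rim
- reset (a joint): travel of the large round button (36 mm across), m: 0 up, 0.006 fully down; springs back; about 6 N fully down
- reset_top (a point): centre of the large button's top, 94 mm above the bench, 16 mm below the rim of the box's walls, hidden until the cover is open. Both buttons, black plastic on grey collars, stand on an aluminium deck 72 mm above the bench, side by side 72 to 86 mm apart; either may be the left one
- test (a joint): travel of the small round button (18 mm across), m: 0 up, 0.006 down. To be left alone
- test_top (a point): centre of the small button's top, same height as the large one
- jar: glass jar with steel lid, 60 mm across, 85 mm high, beside the box on its right; origin centre of underside. Leave alone
- tape: roll of masking tape, 100 mm across, 25 mm high, beside the box on its left; origin centre of underside. Leave alone
- screwdriver: screwdriver lying beyond the tape on the left; origin under its middle. Leave alone
- coupling: short white pipe coupling standing on end, 60 mm across, 60 mm high, beyond the jar on the right; origin centre of underside. Leave alone
- tin: steel paint tin, 90 mm across, 110 mm high, at the left side; origin centre of underside. Leave alone
- mug: white mug, 80 mm across, 95 mm high, at the left side; origin centre of underside. Leave alone
- wrench: steel wrench lying at the right side; origin under its middle. Leave alone

How it is judged:
By the outcome, as a careful person would: the job done as asked, in the order asked, and still so for the second after the job is handed in, with the robot touching nothing.
It also fails if it takes over 53 s, if anything falls off the work surface, if the arm or the gripper's body presses on something with over 40 N, if the wrist force passes 120 N, or if a joint passes its speed limit or range.

## Robot

A 6-joint arm with a two-finger parallel gripper is mounted at the origin on the work surface. World frame = base frame: x ahead of the robot, y to its left, z up, the work surface at z = 0. Lengths are in m, angles in degrees, forces in N, time in s.
With the tool pointing down it reaches from about 0.325 to 0.9 m from the base axis. Payload 3.5 kg.
Tool frame: the origin (TCP) lies where the fingers leave the gripper's body, on its centre line; the fingertips stand 73 mm ahead of it and the grasp point (between the pads) lies 54 mm ahead of it; z points along the fingers, y is the direction in which the jaws open and shut (so a half turn about z gives the same grasp; the last joint's range is limited). The gripper opens to 85 mm and grips with 20 to 120 N. Pads are 22 mm wide; open, the fingers measure 114 mm over their backs; the gripper's body (76 mm by 85 mm) begins 54 mm behind the grasp point. The pads swing forward as they close: fully open they stand 13 mm farther back than shut.
Start: joints at [-73.476, 15.837, -1.513, 72.651, 0, 84.076], TCP at [0.239, -0.578, 0.304] pointing down, gripper open.
Joint ranges: [-178.77, 178.77], [-48.84, 107.48], [-61.69, 71.31], [-111.58, 123.2], [-90, 87.43], [-180, 180]. Speed limits (degrees/s): [147.25, 147.25, 180, 180, 180, 180].

## Interface

Orientations are given as a 3x3 rotation matrix whose columns are the frame's x, y, z axes.
In Python, from cell import telemetry, imaging, arm gives the robot as it stands. The module is installed in compiled form; this text tells all that it offers.
- The arm moves only by the tool carry_out, never from a script. Its argument "steps" is one flat list of numbers, 5 for each row, row after row: the finger opening in mm, from 0 to 85.4, then the shift along the tool's x, y, z in mm, then the turn about the tool's z in rad. A call has exactly 10 rows; each row is the pose to reach, as a shift and turn from the pose commanded when the call began, along the tool's axes at that moment; what a row does not reach only later rows make up. A row lasts 1/10 s, in which the tool goes at most 50 mm and 8.59 degrees, less where a joint would pass 70% of its speed; a pose out of reach is approached as far as the arm can. A call with a gripper value outside its range is refused whole. The fingers move at their own pace and stop on an object; "force" is the grip in N (left out, the last holds). Time passes only in rows, so rows that repeat a pose let the fingers close, or fill a call up. It gives the time, the measured TCP pose, the force and the opening at its end, in the units of the state.
- telemetry.read_state(): the state, without advancing time (a new reading comes with each control period).
- imaging.camera(name): name is "side" or "top"; returns the picture (400x640x3 uint8, red, green, blue); there is no depth.
- imaging.camera_info(name): a dict with "K" (3x3 intrinsics, pixels), "R" (3x3) and "t" (3): a world point X has camera coordinates R X + t. Camera axes: x right, y down, z forward; pixel columns grow to the right and rows downward; lengths in m; the calibration is good to about 2 mm. A picture is of the moment at which its call begins. camera_info takes no time and is no camera call.
- arm.job_done(): hands the job in, once; it reports no verdict.
The state is a dict: "clock": time; "joint_positions": joint angles; "qd": joint speeds; "tau": joint torques, N m; "tool_pos": TCP position; "tcp_rot": TCP orientation; "wrist_force": force on the tool from outside, world axes, zero at the start; "wrist_torque": the same for the moment, N m; "grip_width": finger opening in m.
Only numpy, scipy, OpenCV 4.12 (cv2) and the standard library are available. Lean on these libraries where they do the work, as an engineer would, in place of code of your own. Each camera call takes 0.05 s, during which the arm holds its last target.

## Working session

There is one attempt and no reset: what is moved stays moved. The work goes in short steps, Python scripts to look and compute and a tool call to move; the robot and the scene stay as the last step left them, time stands still between calls to the robot, and variables do not carry over. Pictures are saved under pics/ and viewed, and the job is handed in when it is done.

Besides the shell and the picture viewer there is one more tool, called as name(argument=value, ...) on one line, values as JSON. carry_out: Moves the arm, as the interface text tells. Its arguments: {"type":"object","properties":{"steps":{"type":"array","items":{"type":"number"}},"force":{"type":"number"}},"required":["steps"]}

```bash
mkdir -p pics; python3 - <<'E'
from cell import telemetry, imaging, arm
import cv2, numpy as np
s=telemetry.read_state()
print({k:np.round(v,4).tolist() for k,v in s.items()})
for n in("side","top"):
    im=imaging.camera(n); cv2.imwrite(f"pics/{n}0.png",im[:,:,::-1])
    i=imaging.camera_info(n); print(n,np.round(i["K"],1).tolist(),np.round(i["R"],3).tolist(),np.round(i["t"],3).tolist())
E
```

```text
{'clock': 0.0, 'joint_positions': [-73.4739, 15.8793, -1.5978, 72.6498, 0.0003, 84.0764], 'qd': [-0.0867, 0.0663, 0.0649, -0.0213, -0.0368, -0.0493], 'tau': [0.0008, -44.5509, 29.5203, 0.0164, 0.0, 0.0], 'tool_pos': [0.2385, -0.577, 0.3027], 'tcp_rot': [[0.9242, 0.3819, -0.0006], [0.3819, -0.9242, 0.0021], [0.0002, -0.0022, -1.0]], 'wrist_force': [0.3011, -0.5647, 0.1607], 'wrist_torque': [-0.0628, -0.0002, -0.0371], 'grip_width': 0.0853}
side [[500.4, 0.0, 318.0], [0.0, 500.4, 199.7], [0.0, 0.0, 1.0]] [[0.896, -0.444, 0.001], [-0.331, -0.671, -0.663], [0.295, 0.594, -0.748]] [-0.474, 0.243, 1.75]
top [[472.2, 0.0, 324.3], [0.0, 472.2, 202.7], [0.0, 0.0, 1.0]] [[0.001, -1.0, -0.002], [-0.995, -0.001, -0.104], [0.104, 0.002, -0.995]] [-0.008, 0.528, 1.655]
```

View pics/top0.png

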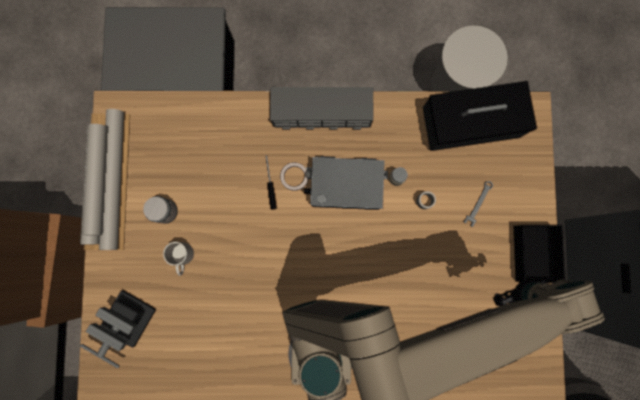

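View pics/side0.png

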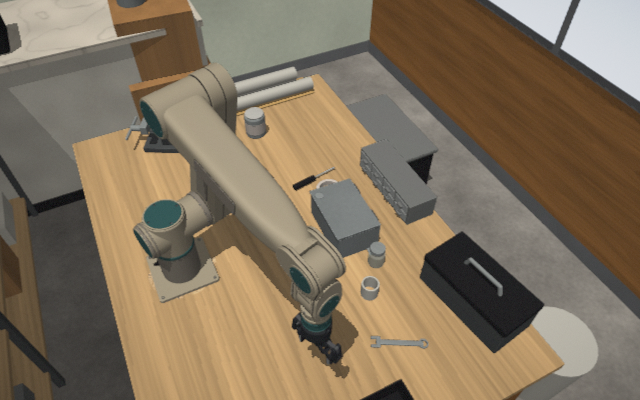

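The top view shows the box cover at about cols 310–384, rows 155–209, with the pad near (321,199). The tape is at (294,177) and the jar at (398,176). Next I'll enlarge and measure.

```bash
cat > h.py <<'E'
import numpy as np, cv2
from cell import telemetry, imaging, arm
def ray(n,uv,z):
    i=imaging.camera_info(n);K,R,t=map(np.array,(i["K"],i["R"],i["t"]))
    d=R.T@np.linalg.inv(K)@np.array([*uv,1.]);c=-R.T@t
    return c+d*(z-c[2])/d[2]
def proj(n,X):
    i=imaging.camera_info(n);p=np.array(i["K"])@(np.array(i["R"])@np.array(X)+np.array(i["t"]));return p[:2]/p[2]
def crop(im,x0,x1,y0,y1,s,name):
    cv2.imwrite("pics/"+name,cv2.resize(im[y0:y1,x0:x1],None,fx=s,fy=s,interpolation=cv2.INTER_CUBIC))
E
python3 - <<'E'
from h import *
t=cv2.imread("pics/top0.png");s=cv2.imread("pics/side0.png")
crop(t,260,420,140,230,5,"top0c.png");crop(s,290,410,160,280,5,"side0c.png")
hsv=cv2.cvtColor(t,cv2.COLOR_BGR2HSV)
print(hsv[180,345],hsv[225,345],hsv[199,321],hsv[206,345])
m=(hsv[:,:,1]<70).astype(np.uint8); m[:, :306]=0;m[:,388:]=0;m[:140]=0;m[225:]=0
m=cv2.morphologyEx(m,cv2.MORPH_OPEN,np.ones((5,5)))
c=max(cv2.findContours(m,0,1)[0],key=cv2.contourArea);r=cv2.minAreaRect(c);print(r)
for p in cv2.boxPoints(r):print(p,ray("top",p,.122).round(4))
E
```

```text
[ 23  10 101] [ 15 117 161] [ 25  13 119] [30 11 95]
((346.2033996582031, 182.49073791503906), (81.2728271484375, 50.19424819946289), 1.7899105548858643)
[304.80292 206.30635] [0.5063 0.0575 0.122 ]
[306.37073 156.13658] [0.6775 0.0531 0.122 ]
[387.60388 158.67513] [ 0.6689 -0.2227  0.122 ]
[386.03607 208.8449 ] [ 0.4979 -0.2153  0.122 ]
```

View pics/top0c.png

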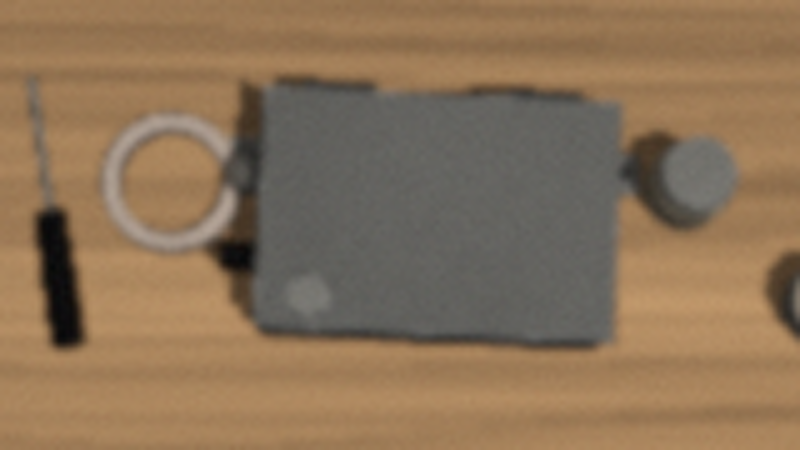

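View pics/side0c.png

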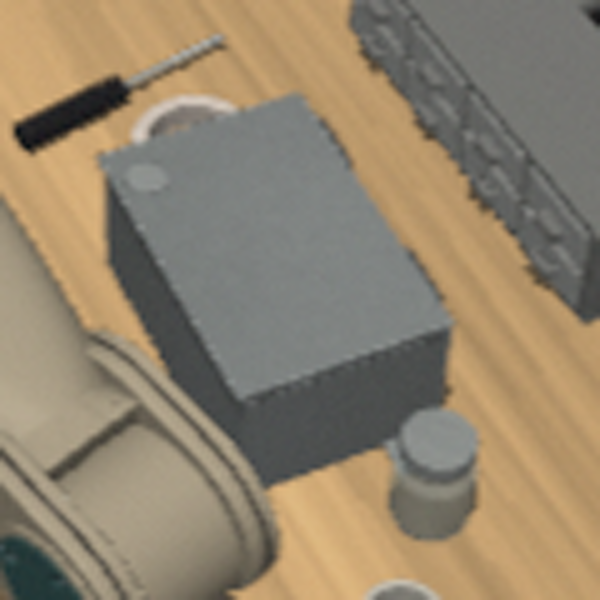

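```bash
python3 - <<'E'
from h import *
C={"top":(260,140,[(257,328),(612,342),(619,102),(265,86),(309,295)]),"side":(290,160,[(103,158),(243,402),(450,324),(300,96),(148,178)])}
P=np.array([[-.086,.122],[-.086,-.122],[.08,-.122],[.08,.122],[-.062,.085]])
A=[];B=[]
for n,(x0,y0,l) in C.items():
    q=np.array([ray(n,((u+.5)/5-.5+x0,(v+.5)/5-.5+y0),.1235 if k==4 else .122)[:2] for k,(u,v) in enumerate(l)])
    print(n,q.round(4).tolist(), "sizes",np.linalg.norm(q[0]-q[1]).round(4),np.linalg.norm(q[0]-q[3]).round(4))
    for sel in([0,1,4],[0,1,2,3,4]):
        p=P[sel];Q=q[sel];pm=p.mean(0);qm=Q.mean(0);H=(p-pm).T@(Q-qm)
        a=np.arctan2(H[0,1]-H[1,0],H[0,0]+H[1,1]);R=np.array([[np.cos(a),-np.sin(a)],[np.sin(a),np.cos(a)]])
        o=qm-R@pm;print(n,sel,"yaw",a.round(4),"o",o.round(4),"pad",(R@P[4]+o).round(4),"res",((Q-(p@R.T+o))*1000).round(1).tolist())
E
```

```text
top [[0.51, 0.0367], [0.5008, -0.2018], [0.6644, -0.2084], [0.6752, 0.0319], [0.5322, 0.0017]] sizes 0.2386 0.1653
top [0, 1, 4] yaw -0.0378 o [ 0.5912 -0.0857] pad [0.5325 0.0016] res [[0.1, -2.8], [0.1, 2.6], [-0.3, 0.2]]
top [0, 1, 2, 3, 4] yaw -0.0398 o [ 0.5906 -0.0856] pad [0.5321 0.0018] res [[0.5, -3.1], [0.9, 2.3], [-1.4, 2.2], [-0.2, -1.3], [0.1, -0.1]]
side [[0.514, 0.0335], [0.5017, -0.2087], [0.6612, -0.2126], [0.6734, 0.0249], [0.5341, 0.0001]] sizes 0.2425 0.1597
side [0, 1, 4] yaw -0.0452 o [ 0.5932 -0.0902] pad [ 0.5351 -0.0025] res [[1.1, -2.1], [-0.1, -0.5], [-1.0, 2.6]]
side [0, 1, 2, 3, 4] yaw -0.0498 o [ 0.5908 -0.0902] pad [ 0.5331 -0.0023] res [[3.0, -2.4], [2.9, -0.8], [-3.4, 3.5], [-3.4, -2.7], [1.0, 2.4]]
```

carry_out(steps=[0,20,-17,0,-0.06,0,55,-47,5,-0.18,0,95,-81,10,-0.3,0,135,-116,15,-0.42,0,175,-150,20,-0.54,0,215,-184,25,-0.66,0,255,-218,30,-0.78,0,295,-253,30,-0.9,0,330,-283,30,-1.02,0,360,-308,30,-1.136], force=20)

```text
clock: 1.1
tool_pos: [0.4527, -0.1557, 0.2735]
tcp_rot: [[0.038, 0.999, -0.0], [0.999, -0.038, 0.0], [0.0, -0.0, -1.0]]
wrist_force: [0.6, -0.0, 0.2]
grip_width: 0.0005
```

carry_out(steps=[0,30,14,5,0,0,65,30,12,0,0,100,46,20,0,0,130,60,30,0,0,150,69,40,0,0,159,73,48,0,0,159,73,50,0,0,159,73,50,0,0,159,73,50,0,0,159,73,50,0])

```text
clock: 2.1
tool_pos: [0.5323, -0.0031, 0.2245]
tcp_rot: [[0.045, 0.999, 0.001], [0.999, -0.045, -0.0], [-0.0, 0.001, -1.0]]
wrist_force: [0.2, -0.1, 0.2]
grip_width: 0.0001
```

```bash
python3 - <<'E'
from h import *
s=telemetry.read_state();print(s["tool_pos"],s["wrist_force"],np.round(s["joint_positions"],1))
for n in("side","top"):
    im=imaging.camera(n)[:,:,::-1].copy();cv2.imwrite(f"pics/{n}1.png",im)
    tip=np.array(s["tool_pos"])-[0,0,.073];print(n,"tip",proj(n,tip),"pad",proj(n,[.533,0,.1235]))
    a=(270,430,120,240) if n=="side" else (250,410,130,250)
    crop(im,*a,5,f"{n}1c.png")
E
```

```text
[ 0.53233357 -0.00308438  0.22451915] [ 0.22863815 -0.07265319  0.24414794] [ -7.3   9.7 -19.3  61.   -0.   85.3]
side tip [319.17563241 190.70859445] pad [318.94219437 195.31699367]
top tip [322.79303004 197.60781365] pad [321.91957857 198.36296815]
```

View pics/side1c.png

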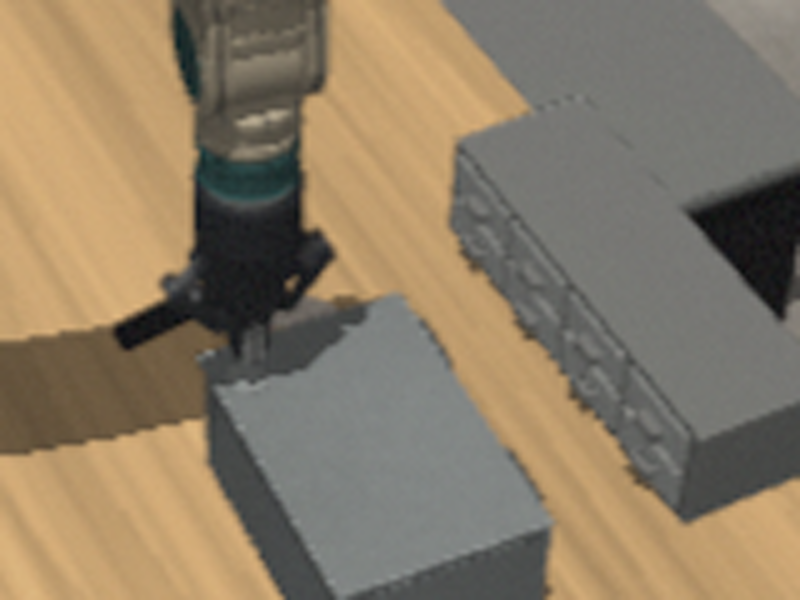

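View pics/top1c.png

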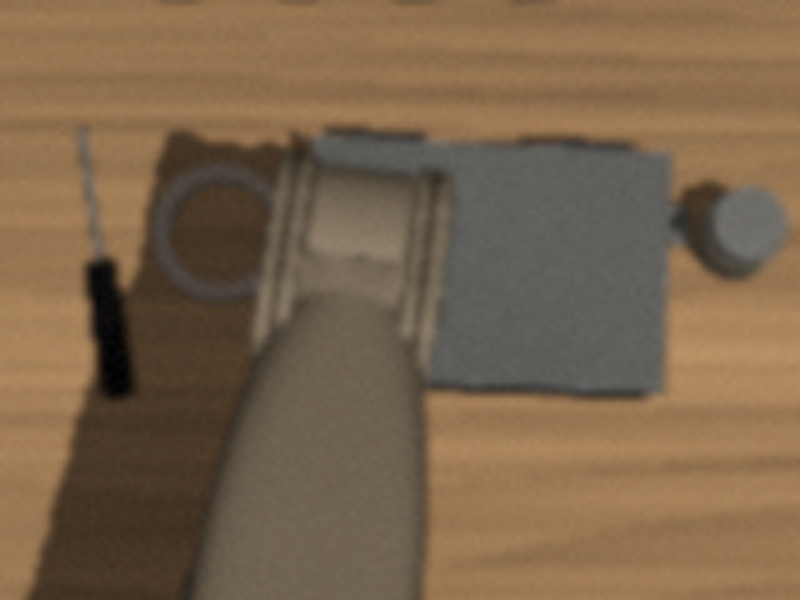

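The side view shows the closed fingertips at about (321,193), over the pad as predicted. Now I'll press in stages.

carry_out(steps=[0,0,0,8,0,0,0,0,15,0,0,0,0,20,0,0,0,0,24,0,0,0,0,27,0,0,0,0,28,0,0,0,0,29,0,0,0,0,30,0,0,0,0,30,0,0,0,0,30,0])

```text
clock: 3.2
tool_pos: [0.532, -0.002, 0.1948]
tcp_rot: [[0.043, 0.999, -0.0], [0.999, -0.043, 0.0], [0.0, -0.0, -1.0]]
wrist_force: [-4.0, 0.4, 7.1]
grip_width: -0.0001
```

carry_out(steps=[0,0,0,0.5,0,0,0,0,1,0,0,0,0,1.5,0,0,0,0,2,0,0,0,0,2.5,0,0,0,0,3,0,0,0,0,3,0,0,0,0,3,0,0,0,0,3,0,0,0,0,3,0])

```text
clock: 4.2
tool_pos: [0.5321, -0.0019, 0.1926]
tcp_rot: [[0.043, 0.999, -0.0], [0.999, -0.043, 0.0], [0.0, -0.0, -1.0]]
wrist_force: [-5.5, 0.8, 10.8]
grip_width: 0.0
```

carry_out(steps=[0,0,0,0.5,0,0,0,0,1,0,0,0,0,1.5,0,0,0,0,2,0,0,0,0,2.5,0,0,0,0,2.5,0,0,0,0,2.5,0,0,0,0,2.5,0,0,0,0,2.5,0,0,0,0,2.5,0])

```text
clock: 5.2
tool_pos: [0.5321, -0.0019, 0.1906]
tcp_rot: [[0.043, 0.999, 0.0], [0.999, -0.043, 0.0], [0.0, 0.0, -1.0]]
wrist_force: [-6.3, 0.7, 13.0]
grip_width: -0.0002
```

carry_out(steps=[0,0,0,-15,0,0,0,-10,-50,0,0,0,-30,-90,0,0,0,-60,-120,0,0,-20,-85,-130,0.12,0,-50,-100,-130,0.25,0,-80,-110,-130,0.38,0,-110,-110,-130,0.5,0,-120,-110,-130,0.6,0,-120,-110,-130,0.7])

```text
clock: 6.2
tool_pos: [0.4175, -0.1188, 0.3188]
tcp_rot: [[0.682, 0.732, 0.001], [0.732, -0.682, -0.001], [0.0, 0.002, -1.0]]
wrist_force: [0.4, -0.2, 0.4]
grip_width: -0.0
```

```bash
python3 - <<'E'
from h import *
s=telemetry.read_state();print(s["tool_pos"],s["wrist_force"],np.round(s["joint_positions"],1))
for n in("side","top"):
    im=imaging.camera(n)[:,:,::-1].copy();cv2.imwrite(f"pics/{n}2.png",im)
    a=(250,410,110,230) if n=="side" else (250,410,130,250)
    crop(im,*a,5,f"{n}2c.png")
E
```

```text
[ 0.41745228 -0.11884934  0.3187565 ] [ 0.42676245 -0.1700031   0.3925858 ] [-24.4  -4.4 -22.3  72.   -0.  108.5]
```

View pics/side2c.png

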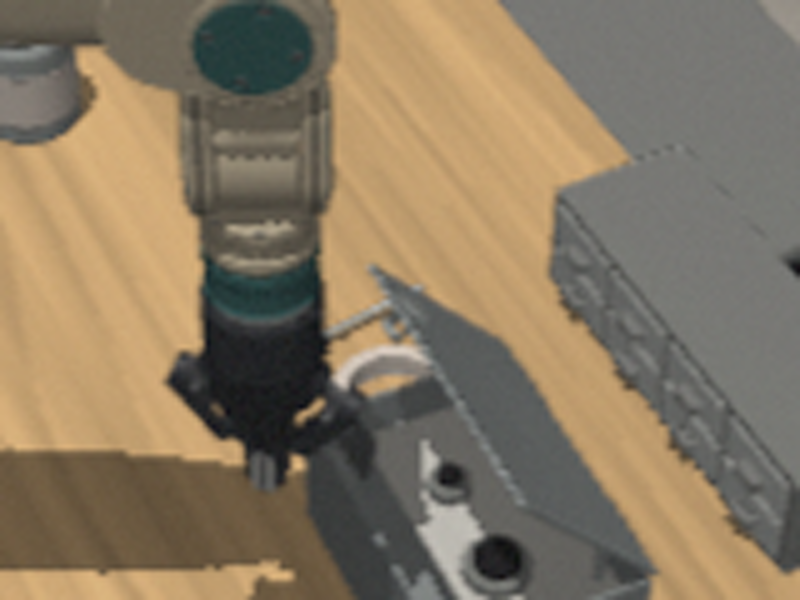

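View pics/top2c.png

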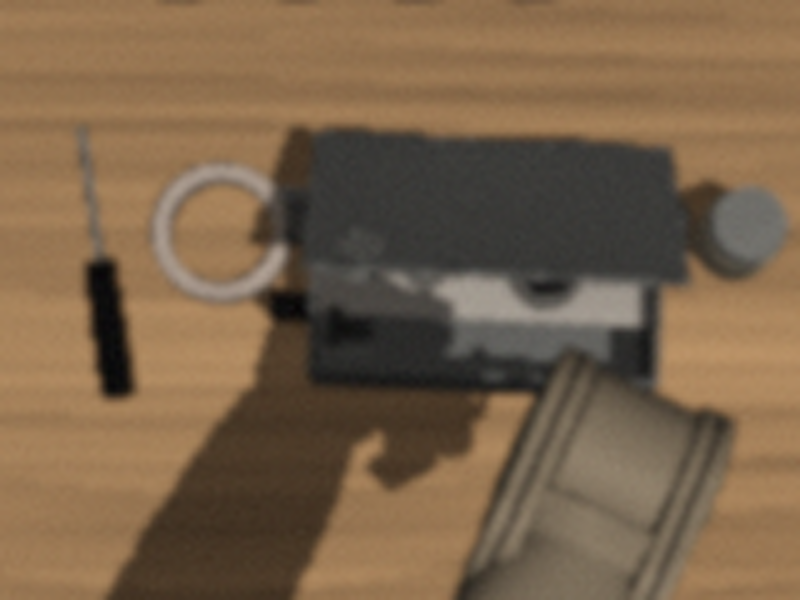

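Cover is ajar: its edge is at row ≈185 in the top view. The large button is the right-hand one, side px ≈(349,222), and the small one is at ≈(340,205). Next I'll line up in front of the right half of the cover and turn the jaws along the edge.

carry_out(steps=[0,0,5,0,0.1,0,3,12,4,0.22,0,7,20,8,0.34,0,10,30,12,0.46,0,15,40,16,0.58,0,20,52,20,0.7,0,24,62,24,0.8,0,27,72,28,0.87,0,27,72,28,0.87,0,27,72,28,0.87])

```text
clock: 7.3
tool_pos: [0.4884, -0.1457, 0.2903]
tcp_rot: [[0.999, -0.039, -0.001], [-0.039, -0.999, 0.0], [-0.001, -0.0, -1.0]]
wrist_force: [-0.6, -0.5, 0.9]
grip_width: -0.0004
```

```bash
python3 - <<'E'
from h import *
s=telemetry.read_state();print(s["tool_pos"],s["tcp_rot"],np.round(s["joint_positions"],1))
o=np.array([.592,-.088]);a=-.042;e=np.array([np.cos(a),np.sin(a)]);f=np.array([-e[1],e[0]])
W=lambda x,y,z:np.array([*(o+x*e+y*f),z])
B=lambda p:np.array([(p[:2]-o)@e,(p[:2]-o)@f])
print("tcp box",B(np.array(s["tool_pos"])))
for th in(.75,.85,.95):print(th,[ (proj(n,W(.08-.166*np.cos(th),y,.117+.166*np.sin(th)))).round(1).tolist() for n in("top","side") for y in(.122,-.122)])
for n,uv in(("side",(349.4,221.6)),("side",(340.2,205))):print(B(ray(n,uv,.094)))
for n in("side","top"):
    im=imaging.camera(n)[:,:,::-1].copy();cv2.imwrite(f"pics/{n}3.png",im)
    a=(270,430,130,250) if n=="side" else (250,410,130,250)
    crop(im,*a,5,f"{n}3c.png")
E
```

```text
[ 0.4884122  -0.14566275  0.29030201] [[ 9.99239810e-01 -3.89788368e-02 -6.72118789e-04]
 [-3.89785909e-02 -9.99239976e-01  3.75245249e-04]
 [-6.86234586e-04 -3.48761748e-04 -9.99999704e-01]] [-23.9   4.6 -16.7  68.7   0.  158.4]
tcp box [-0.10107533 -0.06196131]
0.75 [[310.4, 187.4], [388.0, 190.6], [320.3, 166.2], [351.2, 214.9]]
0.85 [[310.4, 183.1], [388.6, 186.4], [323.4, 162.9], [354.7, 211.4]]
0.95 [[310.5, 178.4], [389.1, 181.8], [326.8, 159.7], [358.5, 208.1]]
[-0.00413864 -0.04835843]
[-0.00028057  0.0349936 ]
```

View pics/side3c.png

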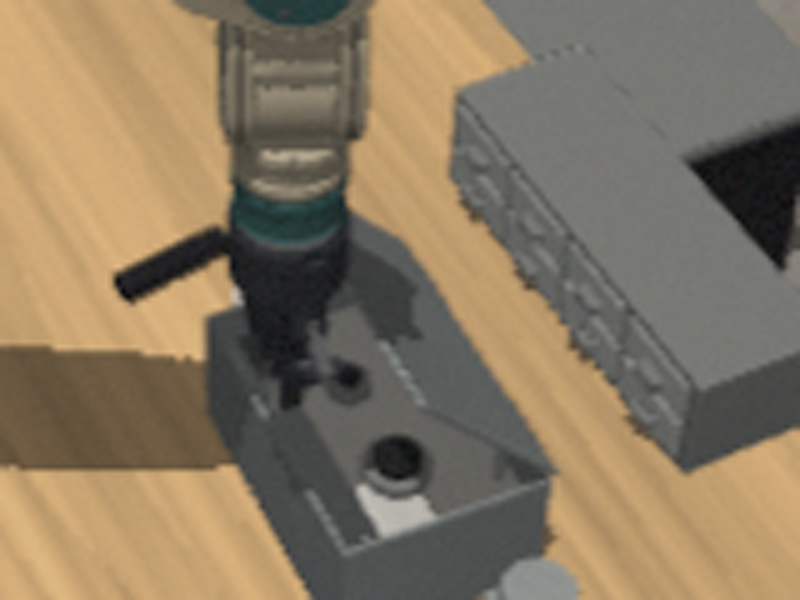

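View pics/top3c.png

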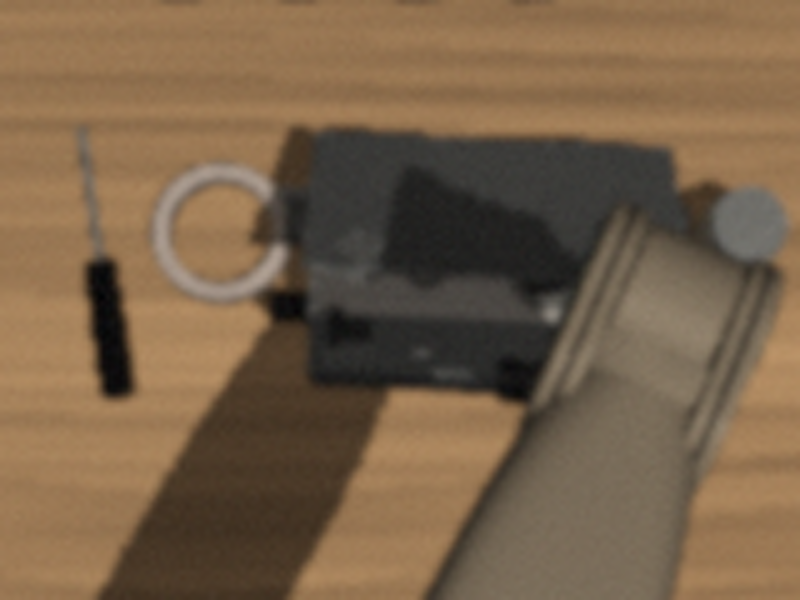

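carry_out(steps=[0,20,0,0,0,0,40,0,1,0,0,53,0,1,0,0,59,0,1,0,0,66,0,-4,0,0,72,0,-9,0,0,79,0,-14,0,0,86,0,-18,0,0,94,0,-22,0,0,101,0,-26,0])

```text
clock: 8.4
tool_pos: [0.5903, -0.1504, 0.317]
tcp_rot: [[0.999, -0.042, 0.001], [-0.042, -0.999, -0.0], [0.001, 0.0, -1.0]]
wrist_force: [-1.1, -0.4, 0.0]
grip_width: 0.0001
```

```bash
python3 - <<'E'
from h import *
s=telemetry.read_state();print(s["tool_pos"],s["wrist_force"])
for n in("side",):
    im=imaging.camera(n)[:,:,::-1].copy();cv2.imwrite(f"pics/{n}4.png",im)
    crop(im,270,430,130,250,5,f"{n}4c.png")
E
```

```text
[ 0.59032179 -0.15035531  0.31703919] [-1.07735776 -0.40988508  0.04944191]
```

View pics/side4c.png

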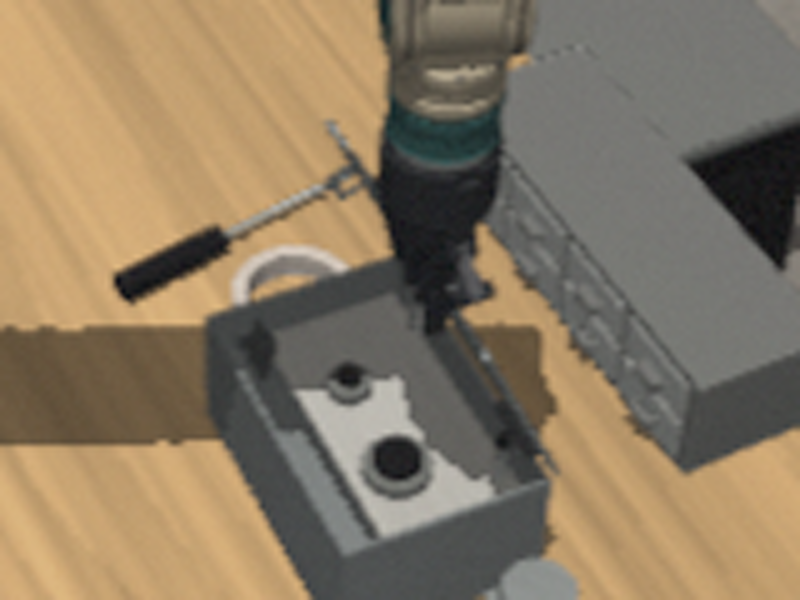

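The cover follows the fingers at about 1.15 rad, with low force. Continuing along the arc.

carry_out(steps=[0,8,0,-3,0,0,16,0,-6,0,0,24,0,-8.5,0,0,32,0,-10.5,0,0,40,0,-12,0,0,48,0,-13.5,0,0,56,0,-14,0,0,64,0,-14.5,0,0,72,0,-14.5,0,0,80,0,-14,0])

```text
clock: 9.45
tool_pos: [0.6701, -0.1537, 0.3304]
tcp_rot: [[0.999, -0.042, 0.0], [-0.042, -0.999, 0.0], [0.0, -0.0, -1.0]]
wrist_force: [-0.5, -0.7, 0.4]
grip_width: -0.0001
```

carry_out(steps=[0,6,0,0,0,0,12,0,0,0,0,17,0,0,0,0,20,0,0,0,0,20,0,0,0,0,20,0,0,0,0,10,0,0,0,0,-10,0,0,0,0,-35,0,0,0,0,-60,0,0,0])

```text
clock: 10.45
tool_pos: [0.6077, -0.151, 0.3304]
tcp_rot: [[0.999, -0.042, -0.001], [-0.042, -0.999, 0.0], [-0.001, -0.0, -1.0]]
wrist_force: [-0.5, -0.0, 0.6]
grip_width: -0.0001
```

```bash
python3 - <<'E'
from h import *
s=telemetry.read_state();print(s["tool_pos"],s["wrist_force"],np.round(s["joint_positions"],1))
for n in("side","top"):
    im=imaging.camera(n)[:,:,::-1].copy();cv2.imwrite(f"pics/{n}5.png",im)
    a=(270,430,130,250) if n=="side" else (250,410,120,240)
    crop(im,*a,5,f"{n}5c.png")
E
```

```text
[ 0.6077242  -0.15096451  0.33037534] [-0.52627637 -0.03238639  0.62318156] [-19.9  15.3   1.   75.7  -0.  162.6]
```

View pics/side5c.png

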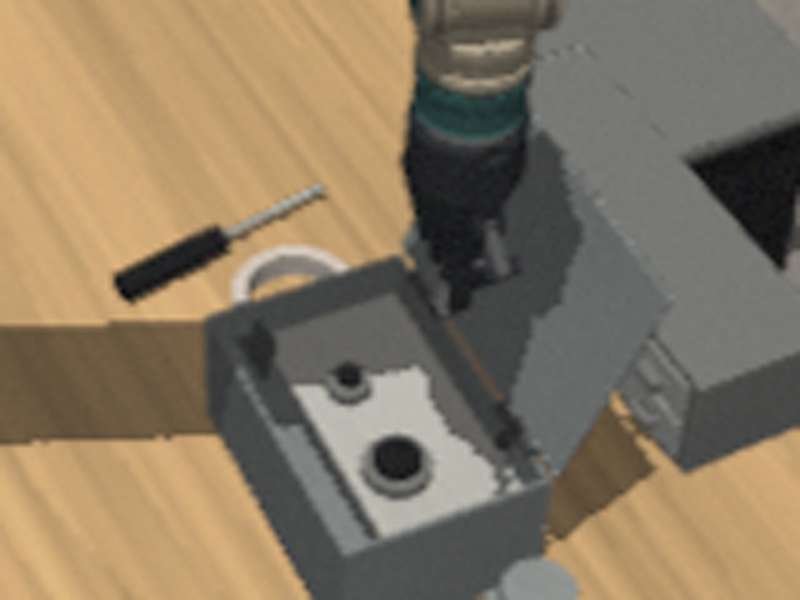

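View pics/top5c.png

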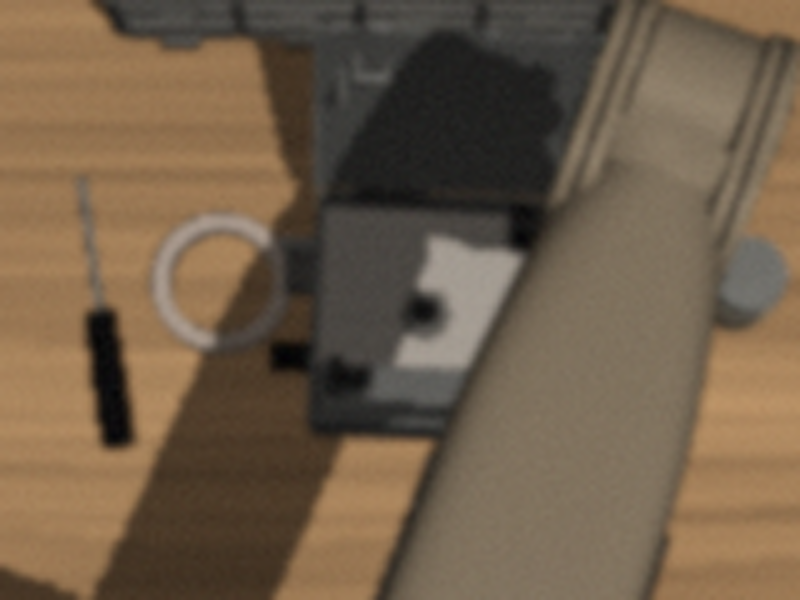

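Cover now leans wide open, well past upright. In the side view the large button's black top is at about (349.5,221.5) and the small one at about (339.5,205). Now I'll measure the buttons precisely.

```bash
python3 - <<'E'
from h import *
o=np.array([.592,-.088]);a=-.042;e=np.array([np.cos(a),np.sin(a)]);f=np.array([-e[1],e[0]])
for n,(x0,x1,y0,y1) in(("side",(338,361,200,232)),("top",(330,340,177,187))):
    im=cv2.imread(f"pics/{n}5.png");g=im.max(2)
    m=np.zeros_like(g);m[y0:y1,x0:x1]=(g[y0:y1,x0:x1]<45)
    k,l,st,c=cv2.connectedComponentsWithStats(m)
    for i in range(1,k):
        if st[i,4]>8:
            w=ray(n,c[i],.094);print(n,c[i].round(2),st[i],w.round(4),((w[:2]-o)@e).round(4),((w[:2]-o)@f).round(4))
    print(g[216:228:2,340:362:2] if n=="side" else "")
s=telemetry.read_state();print(s["tool_pos"],s["wrist_force"])
E
```

```text
side [339.5 205. ] [338 204   4   3  12] [ 0.5909 -0.0519  0.094 ] -0.0026 0.036
side [349.  221.5] [345 218   9   8  54] [ 0.5848 -0.1351  0.094 ] -0.0052 -0.0474
[[187 190 190 189 176 182 189 189 191 188  99]
 [188 185 144  69  38  38  75 170 187 189 187]
 [189 168  93  39  38  35  39  93 172 187 188]
 [189 146  94  34  36  33  35  89 142 188 188]
 [189 116 117  31  31  33  27 106 149 186 187]
 [174 162  98 118 101 112 117 100 166 182 187]]
top [333.62 181.67] [331 180   6   4  21] [ 0.5941 -0.0399  0.094 ] 0.0001 0.0481

[ 0.60573004 -0.1505871   0.33069145] [ 0.14187926  0.02987562 -0.82471584]
```

The small button differs by about 12 mm between the views: clipped in one, shaded in the other. I'll swing the arm aside for a clear top view of both buttons before pressing.

carry_out(steps=[0,-15,15,0,0,0,-40,40,0,0,0,-65,68,0,0,0,-90,96,0,0,0,-115,125,0,0,0,-135,155,0,0,0,-150,180,0,0,0,-150,200,0,0,0,-150,200,0,0,0,-150,200,0,0])

```text
clock: 11.55
tool_pos: [0.4516, -0.3448, 0.3304]
tcp_rot: [[0.999, -0.043, 0.0], [-0.043, -0.999, 0.001], [0.0, -0.001, -1.0]]
wrist_force: [-0.2, 0.5, 0.0]
grip_width: -0.0005
```

```bash
python3 - <<'E'
from h import *
s=telemetry.read_state();print(s["tool_pos"],s["wrist_force"],s["joint_positions"])
for n in("side","top"):
    im=imaging.camera(n)[:,:,::-1].copy();cv2.imwrite(f"pics/{n}6.png",im)
    a=(320,380,180,240,10) if n=="side" else (305,390,150,215,9)
    crop(im,*a,f"{n}6c.png")
E
```

```text
[ 0.45155663 -0.34481284  0.33039138] [-0.15435202  0.47611693  0.04675499] [-4.38988874e+01  9.34243577e+00 -6.44169125e+00  7.42198549e+01
  3.77301834e-02  1.38542612e+02]
```

View pics/side6c.png

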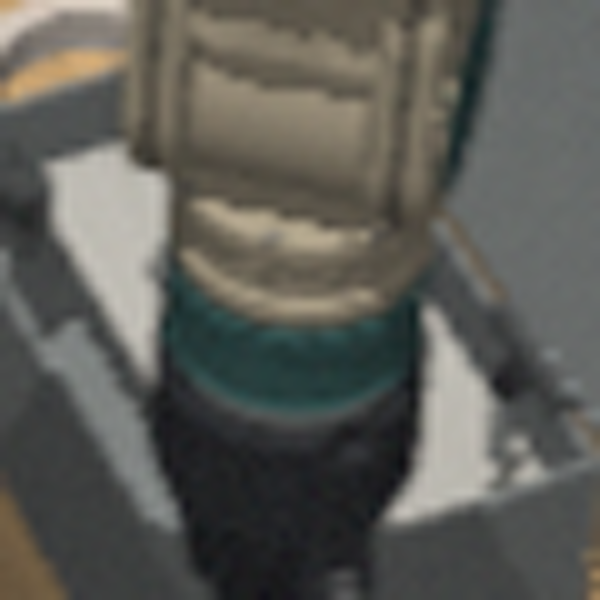

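View pics/top6c.png

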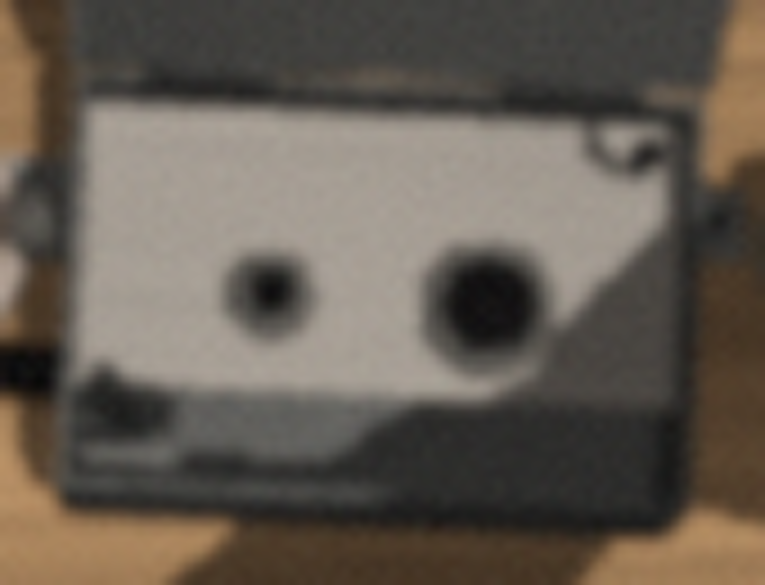

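Clear top view: the large button is at crop (489,302), the small one at (271,293), and the plunger at the back right corner.

```bash
python3 - <<'E'
from h import *
o=np.array([.592,-.088]);a=-.042;e=np.array([np.cos(a),np.sin(a)]);f=np.array([-e[1],e[0]])
im=cv2.imread("pics/top6.png");g=im.max(2).astype(float)
for nm,x0,x1,y0,y1,T in(("small",330,341,177,188,75),("large",351,367,175,192,60)):
    m=g[y0:y1,x0:x1]<T;wt=m*(T-g[y0:y1,x0:x1]).clip(0,30);yy,xx=np.mgrid[y0:y1,x0:x1]
    c=np.array([(xx*wt).sum(),(yy*wt).sum()])/wt.sum();w=ray("top",c,.094)
    print(nm,c,m.sum(),w.round(4),((w[:2]-o)@e).round(4),((w[:2]-o)@f).round(4))
side=ray("side",(349,221),.094);print("side large",side, "z for tip", )
E
```

```text
small [334.62751678 181.89932886] 27 [ 0.5933 -0.0434  0.094 ] -0.0005 0.0446
large [358.85911471 183.44550214] 87 [ 0.588  -0.1266  0.094 ] -0.0023 -0.0388
side large [ 0.5858788 -0.1331139  0.094    ] z for tip
```

carry_out(steps=[0,12,-20,0,0,0,32,-56,0,0,0,55,-96,0,0,0,78,-136,0,0,0,100,-174,0,0,0,118,-206,10,0,0,126,-220,35,0,0,126,-220,75,0,0,126,-220,110,0,0,126,-220,128,0])

```text
clock: 12.65
tool_pos: [0.5847, -0.1277, 0.1988]
tcp_rot: [[0.999, -0.039, -0.005], [-0.039, -0.999, 0.002], [-0.005, -0.002, -1.0]]
wrist_force: [0.2, 0.4, 0.3]
grip_width: 0.0002
```

```bash
python3 - <<'E'
from h import *
imaging.camera("top")
im=imaging.camera("side")[:,:,::-1].copy();cv2.imwrite("pics/side7.png",im)
s=telemetry.read_state();p=np.array(s["tool_pos"]);print(p,s["wrist_force"])
print("tip",proj("side",p-[0,0,.073]))
crop(im,310,390,170,245,8,"side7c.png")
E
```

```text
[ 0.58404322 -0.12794701  0.19868781] [-0.52973534 -0.00063205  0.34486378]
tip [348.25721914 214.43648029]
```

View pics/side7c.png

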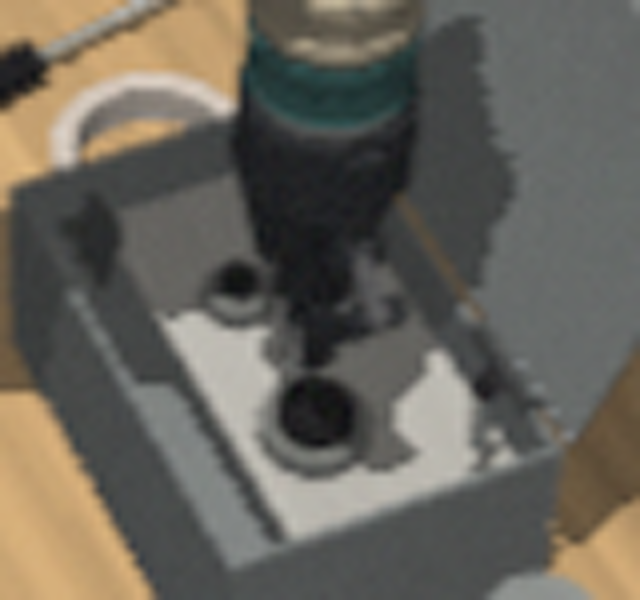

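The fingertip (≈350,215) is directly above the large button (≈350,221.5), which matches the expected 32 mm drop. Pressing.

carry_out(steps=[0,1,0,10,0,0,1,0,18,0,0,1,0,25,0,0,1,0,29,0,0,1,0,31,0,0,1,0,33,0,0,1,0,34.5,0,0,1,0,36,0,0,1,0,36,0,0,1,0,36,0])

```text
clock: 13.75
tool_pos: [0.5875, -0.1303, 0.1667]
tcp_rot: [[0.999, -0.042, 0.0], [-0.042, -0.999, -0.0], [0.0, 0.0, -1.0]]
wrist_force: [-1.2, -0.1, 0.0]
grip_width: -0.0003
```

carry_out(steps=[0,0,0,1,0,0,0,0,2,0,0,0,0,3,0,0,0,0,4,0,0,0,0,5,0,0,0,0,6,0,0,0,0,6.5,0,0,0,0,6.5,0,0,0,0,6.5,0,0,0,0,6.5,0])

```text
clock: 14.75
tool_pos: [0.5875, -0.1303, 0.1607]
tcp_rot: [[0.999, -0.042, 0.001], [-0.042, -0.999, -0.0], [0.001, 0.0, -1.0]]
wrist_force: [-2.3, 0.2, 7.1]
grip_width: 0.0002
```

carry_out(steps=[0,0,0,0.5,0,0,0,0,1,0,0,0,0,1.5,0,0,0,0,2,0,0,0,0,2,0,0,0,0,2,0,0,0,0,2,0,0,0,0,2,0,0,0,0,2,0,0,0,0,2,0])

```text
clock: 15.75
tool_pos: [0.5875, -0.1303, 0.1605]
tcp_rot: [[0.999, -0.042, 0.001], [-0.042, -0.999, -0.001], [0.001, 0.001, -1.0]]
wrist_force: [-6.1, 0.7, 15.4]
grip_width: 0.0003
```

The tool has bottomed out: the force rose to 15 N with no further travel. Now I'll lift and withdraw.

carry_out(steps=[0,0,0,-4,0,0,0,0,-12,0,0,0,0,-30,0,0,0,0,-65,0,0,0,0,-105,0,0,0,0,-145,0,0,-20,15,-170,0,0,-50,40,-175,0,0,-85,70,-175,0,0,-120,100,-175,0])

```text
clock: 16.75
tool_pos: [0.4621, -0.2255, 0.3329]
tcp_rot: [[0.999, -0.041, 0.0], [-0.041, -0.999, -0.0], [0.0, 0.0, -1.0]]
wrist_force: [-0.4, -1.1, 0.5]
grip_width: -0.0001
```

carry_out(steps=[0,-25,30,0,0,0,-45,65,0,0,0,-55,100,0,0,0,-65,140,0,0,0,-70,180,0,0,0,-70,210,0,0,0,-70,220,0,0,0,-70,220,0,0,0,-70,220,0,0,0,-70,220,0,0])

```text
clock: 17.75
tool_pos: [0.3842, -0.4404, 0.3328]
tcp_rot: [[0.999, -0.041, -0.0], [-0.041, -0.999, 0.001], [-0.0, -0.001, -1.0]]
wrist_force: [-0.0, 0.5, -0.1]
grip_width: -0.0004
```

```bash
python3 - <<'E'
from h import *
for n in("side","top"):
    im=imaging.camera(n)[:,:,::-1].copy();cv2.imwrite(f"pics/{n}8.png",im)
    a=(270,430,120,240) if n=="side" else (250,410,120,240)
    crop(im,*a,5,f"{n}8c.png")
s=telemetry.read_state();print(s["clock"],s["tool_pos"],s["wrist_force"])
E
```

```text
17.85 [ 0.38427697 -0.44061368  0.33304947] [ 0.13143192  0.17479864 -0.84286219]
```

View pics/side8c.png

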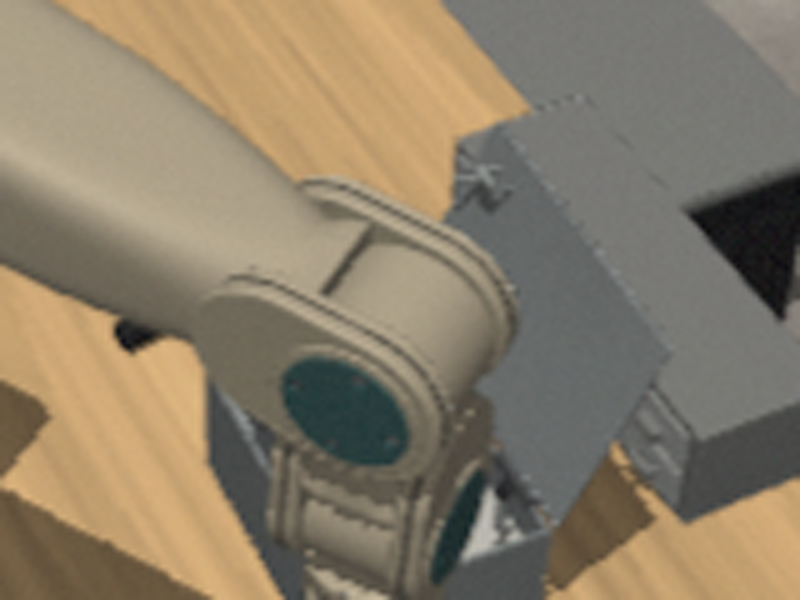

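View pics/top8c.png

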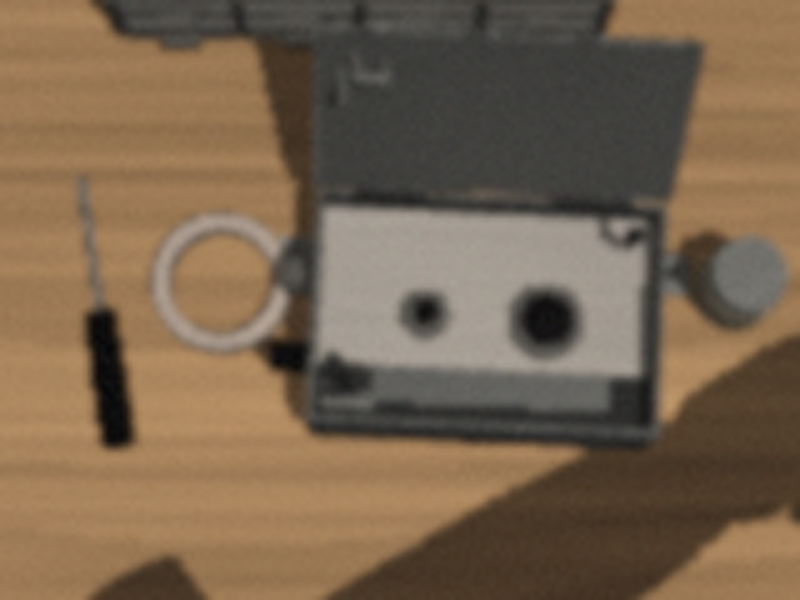

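The cover is resting at its stop. Both buttons look normal, the tape, jar and screwdriver haven't moved, and the arm is clear. Handing in.

```bash
python3 - <<'E'
from h import *
print(arm.job_done())
E
```

```text
the job is handed in; nothing more can be done
None
```

The job is done and handed in at about 18 s, well inside the 53 s limit.

- **Cover release:** I pressed the pad about 5.9 mm, peaking near 13 N, and the cover sprang ajar to about 0.85 rad.
- **Cover opening:** I pushed the cover's right half along its arc with closed fingers. Readings after each move were about 1 N. It fell past upright and rests leaning wide open.
- **Large button:** I pressed the large button (the right-hand one) until it bottomed out. Travel was about 6 mm; the force then rose from 7 to 15 N with no further movement. I then lifted off.

**Last checks:** the final top view shows the cover open at its stop, and the tape, jar and screwdriver where they were. The arm is clear, with under 1 N on the wrist. I did not re-check the coupling, tin, mug and wrench up close, but the tool never went near them.

**Disagreements:**
- The two cameras differed by about 6 mm on the large button's position. I used the average and confirmed it with a hover check before pressing.
- The pad took more force than the stated 6 to 8 N, because I pushed on to near the hard stop.
- I judged that the button came back up only from the top view and the free withdrawal, because the arm blocked the side view.

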